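# Load a four-channel syringe pump in order of size

## Robot

A 6-joint arm with a two-finger parallel gripper is mounted at the origin on a cart in front of the work surface, level with it; the furniture and walls round the work are solid. World frame = base frame: x ahead of the robot, y to its left, z up, the work surface at z = 0. Lengths are in m, angles in rad, forces in N, time in s.
With the tool pointing down it reaches from about 0.35 to 0.95 m from the base axis. Payload 17.4 kg.
Tool frame: the origin (TCP) lies on the front face of the gripper's body, between the roots of the fingers; the fingertips stand 84 mm ahead of it and the grasp point (between the pads) lies arm.grip_point_offset ahead of it (arm.grip_point_offset is the distance from the TCP to the grasp point, in m); z points along the fingers, y is the line along which they close (so a half turn about z gives the same grasp; the last joint's range is limited). The gripper opens to 93 mm and grips with 3 to 60 N. Pads are 15 mm wide; open, the fingers measure 128 mm over their backs; the gripper's body (75 mm by 188 mm) begins 65 mm behind the grasp point.
Start: joints at [1.098, 0.116, 1.442, -0, 1.584, -0.038], TCP at [0.284, 0.612, 0.303] pointing down, gripper open.
Joint ranges: [-2.83, 2.83], [-0.83, 2.19], [0.07, 2.5], [-1.14, 4.28], [0.01, 3], [-2.97, 2.97]. Speed limits (rad/s): [1.89, 1.89, 2.22, 3.14, 3.14, 3.14].

## Interface

Orientations are given as a unit quaternion [w, x, y, z].
In Python, from bench import telemetry, imaging, ticket, arm gives the robot as it stands.
- The arm moves only by the tool apply_moves, never from a script. Its argument "deltas" is a list of rows, each a list of 5 numbers: the shift along the tool's x, y, z in cm, then the turn about the tool's z in rad, then the closure, from 0 (fully open) to 1 (shut). In form: [[dx, dy, dz, roll, grip], ...]. A call has 1 to 10 rows; each row is the pose to reach, as a shift and turn from the pose commanded when the call began, along the tool's axes at that moment; what a row does not reach only later rows make up. A row lasts 1/10 s, in which the tool goes at most 50 mm and 8.59 degrees, less where a joint would pass 70% of its speed; a pose out of reach is approached as far as the arm can. A call with a gripper value outside its range is refused whole. The fingers move at their own pace and stop on an object; the grip force is fixed at half the most. Time passes only in rows, so rows that repeat a pose let the fingers close. It gives the time, the measured TCP pose, the force, the opening and the grip force at its end, in the units of the state.
- telemetry.observe(): the state, without advancing time (a new reading comes with each control period).
- imaging.get_image(name): name is "scene" or "side" or "wrist"; returns a dict with "color" (480x640x3 uint8, red, green, blue), "fx", "fy", "cx", "cy" (pixels), "R" (3x3) and "t" (3): a world point X has camera coordinates R X + t. Camera axes: x right, y down, z forward; pixel columns grow to the right and rows downward; lengths in m; the calibration is good to about 2 mm. A picture is of the moment at which its call begins. There is no depth.
- ticket.sign_off(): hands the job in; it is judged then, once.
The state is a dict: "time": time; "qpos": joint angles; "joint_vel": joint speeds; "effort": joint torques, N m; "position": TCP position; "tool_rot": TCP orientation; "contact_force": force on the tool from outside, world axes, zero at the start; "moment": the same for the moment, N m; "gripper_width": finger opening in m; "finger_force": force on a finger pad.
Only numpy, scipy, OpenCV 4.12 (cv2) and the standard library are available. Lean on these libraries where they do the work, as an engineer would, in place of code of your own. Each camera call takes 0.05 s, during which the arm holds its last target. There are 200 camera calls.

## Task

Load the four syringes into the V-grooves of the syringe pump, one to a groove, in order of size along the row: the largest, which is the hardest to push, next to the black motor with the brass screw, and the smallest at the far end by the plain steel rod. Each barrel lies cradled in the notches of both rails, with its finger flange just behind the rear rail and its plunger towards the pusher bar. Leave them all released and at rest.

Things in the scene. Friction and masses are not known exactly. Their poses are not given: they have to be found in the camera images.
- syringe_10_mid (a point): The thinnest and shortest of four clear syringes lying on the table: barrel 16.5 mm across, 80 mm long, 138 mm overall. Point on the barrel's axis, 43 mm ahead of the finger flange: grip here, across the barrel. x runs to the plunger, nozzle at -x, z up. Flange 30.5 mm wide, 16.5 mm high, 2.6 mm thick, at x = +43 mm; plunger fixed, ends at x = +90 mm.
- syringe_20_mid (a point): The second smallest of four clear syringes lying on the table: barrel 21 mm across, 94 mm long, 152 mm overall. Point on the barrel's axis, 43 mm ahead of the finger flange: grip here, across the barrel. x runs to the plunger, nozzle at -x, z up. Flange 35 mm wide, 21 mm high, 2.6 mm thick, at x = +43 mm; plunger fixed, ends at x = +90 mm.
- syringe_30_mid (a point): The second largest of four clear syringes lying on the table: barrel 25.5 mm across, 108 mm long, 166 mm overall. Point on the barrel's axis, 43 mm ahead of the finger flange: grip here, across the barrel. x runs to the plunger, nozzle at -x, z up. Flange 39.5 mm wide, 25.5 mm high, 2.6 mm thick, at x = +43 mm; plunger fixed, ends at x = +90 mm.
- syringe_60_mid (a point): The thickest and longest of four clear syringes lying on the table: barrel 31.5 mm across, 124 mm long, 182 mm overall. Point on the barrel's axis, 43 mm ahead of the finger flange: grip here, across the barrel. x runs to the plunger, nozzle at -x, z up. Flange 45.5 mm wide, 31.5 mm high, 2.6 mm thick, at x = +43 mm; plunger fixed, ends at x = +90 mm.
- groove_1 (a point): Groove at the +y end of the row (all four alike, 60 mm apart): the bottom line of a pair of 90 degree V-notches (36 mm wide, 18 mm deep), midway between the two rails; x along the groove to the pusher bar, z up. A barrel of radius r rests with its axis 1.414 r above it. Rails at x = -35 to -23 and +23 to +35 mm; between them fingers fit down to 14 mm below this point.
- groove_2 (a point): Groove second from the +y end (all four alike, 60 mm apart): the bottom line of a pair of 90 degree V-notches (36 mm wide, 18 mm deep), midway between the two rails; x along the groove to the pusher bar, z up. A barrel of radius r rests with its axis 1.414 r above it. Rails at x = -35 to -23 and +23 to +35 mm; between them fingers fit down to 14 mm below this point.
- groove_3 (a point): Groove third from the +y end (all four alike, 60 mm apart): the bottom line of a pair of 90 degree V-notches (36 mm wide, 18 mm deep), midway between the two rails; x along the groove to the pusher bar, z up. A barrel of radius r rests with its axis 1.414 r above it. Rails at x = -35 to -23 and +23 to +35 mm; between them fingers fit down to 14 mm below this point.
- groove_4 (a point): Groove at the -y end of the row (all four alike, 60 mm apart): the bottom line of a pair of 90 degree V-notches (36 mm wide, 18 mm deep), midway between the two rails; x along the groove to the pusher bar, z up. A barrel of radius r rests with its axis 1.414 r above it. Rails at x = -35 to -23 and +23 to +35 mm; between them fingers fit down to 14 mm below this point.
- pump: Syringe pump: fixed white box 230 x 380 mm, deck 55 mm high; across it two aluminium rails (95 mm high), V-notches lined black, and behind them a long pusher bar (117 mm high, its pads 112 mm behind the groove points). Origin at the centre of its underside, x from rails to pusher bar. Groove points at x = -50, y = 90, 30, -30, -90, z = 77 mm.
- drive: The pump's screw drive: black square motor and brass lead screw, 44 mm wide, 50 mm high, on the deck at one end of the row of grooves (y = +164 or -164 mm in the pump's frame); at the other end is only a plain steel rod between two posts. Origin at the centre of its underside; axes as the pump's.

How it is judged:
By the outcome, as a careful person would: the job done as asked, in the order asked, and still so for the second after the job is handed in, with the robot touching nothing.
It also fails if it takes over 112 s, if anything falls off the work surface, if the arm or the gripper's body presses on something with over 40 N, if the wrist force passes 120 N, or if a joint passes its speed limit or range.

## Working session

There is one attempt and no reset: what is moved stays moved. The work goes in short steps, Python scripts to look and compute and a tool call to move; the robot and the scene stay as the last step left them, time stands still between calls to the robot, and variables do not carry over. Pictures are saved under pics/ and viewed, at most 14 in all, crops included, and the job is handed in when it is done.

Besides the shell and the picture viewer there is one more tool, called after ">>>" by a JSON object that holds its "op" and its "data". apply_moves: Moves the arm, as the interface text tells. Its arguments: {"type":"object","properties":{"deltas":{"type":"array","items":{"type":"array","items":{"type":"number"}}}},"required":["deltas"]}

```bash
mkdir -p pics; ls
cat > h.py <<'E'
import numpy as np, cv2, pickle
from bench import telemetry, imaging, ticket, arm
def snap(name,fn=None):
    d=imaging.get_image(name)
    if fn: cv2.imwrite('pics/'+fn+'.png',d['color'][:,:,::-1]); pickle.dump(d,open('pics/'+fn+'.pkl','wb'))
    return d
def load(fn): return pickle.load(open('pics/'+fn+'.pkl','rb'))
def ray(d,u,v):
    R=np.array(d['R']);t=np.array(d['t'])
    c=-R.T@t; w=R.T@np.array([(u-d['cx'])/d['fx'],(v-d['cy'])/d['fy'],1.]); return c,w
def onz(d,u,v,z):
    c,w=ray(d,u,v); return c+w*(z-c[2])/w[2]
def proj(d,X):
    p=np.array(d['R'])@np.array(X)+np.array(d['t']); return d['cx']+d['fx']*p[0]/p[2], d['cy']+d['fy']*p[1]/p[2]
E
python3 - <<'E'
from h import *
for n in('scene','side','wrist'):
    d=snap(n,n+'0'); c,w=ray(d,320,240); print(n,c.round(3),w.round(3),d['fx'])
print(telemetry.observe(), arm.grip_point_offset)
E
```

```text
pics
scene [-0.042 -0.835  0.832] [ 0.431  0.674 -0.6  ] 456.22744074798266
side [ 0.268 -0.958  0.576] [ 0.176  0.874 -0.453] 511.9599463507661
wrist [0.212 0.646 0.384] [ 0.271 -0.128 -0.954] 414.7986012588926
{'time': 0.15, 'qpos': array([ 1.09819587e+00,  1.16360965e-01,  1.44209753e+00, -1.34285792e-05,
        1.58400751e+00, -3.78253802e-02]), 'joint_vel': array([-1.08998893e-03, -1.92148066e-03, -6.32807253e-04,  7.65058206e-05,
        1.11973155e-03,  1.70945924e-03]), 'effort': array([-4.57884380e-04, -7.21767640e+01, -6.22949624e+01,  7.79197994e-02,
        2.25616107e-02, -5.78544444e-06]), 'position': array([0.28430361, 0.61211663, 0.30219361]), 'tool_rot': array([-1.03743040e-04,  2.15679449e-01,  9.76464124e-01, -4.24226148e-04]), 'contact_force': array([-0.76207386, -0.72162227, -0.71988747]), 'moment': array([-0.04355914, -0.01027957, -0.00253074]), 'finger_force': 0.0, 'gripper_width': 0.09299613133909701} 0.0653
```

View pics/scene0.png

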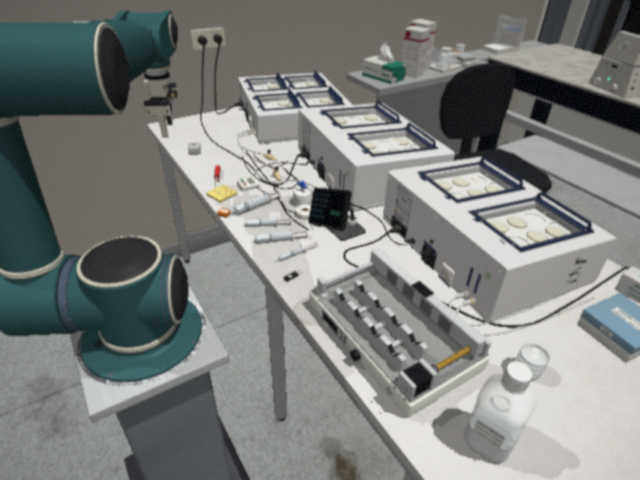

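View pics/side0.png

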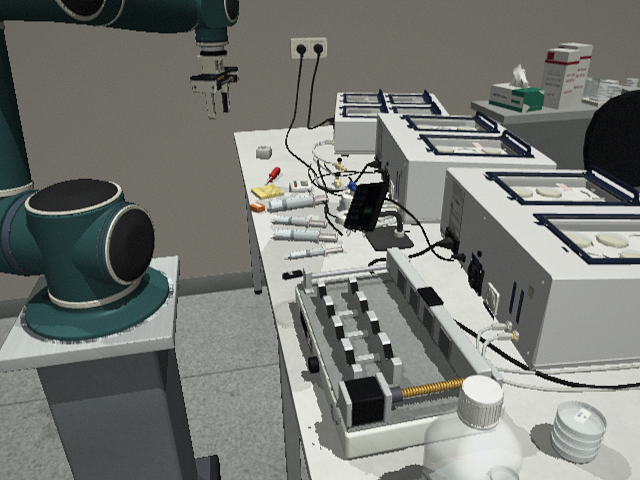

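Both views show the pump with the black motor and brass screw at its near (-y) end (side ≈ (362,402), scene ≈ (415,380)). The four syringes lie to the left of the pump, at side ≈ (295,202), (298,220), (305,236) and (313,253). So the largest goes in groove_4 and the smallest in groove_1.

Run:
```python
from h import *
d=load('side0')
for p in [(295,202),(298,220),(305,236),(313,253)]: print(p,onz(d,*p,0.01).round(3))
for p in [(346,455),(302,283),(395,255),(520,430)]: print('pump',p,onz(d,*p,0.055).round(3))
im=d['color'][170:300,220:380]; im2=load('scene0')['color'][170:300,180:340]
cv2.imwrite('pics/crop1.png',np.hstack([cv2.resize(i,None,fx=2.5,fy=2.5,interpolation=3)[:,:,::-1] for i in(im,im2)]))
```

```text
(295, 202) [0.468 0.385 0.01 ]
(298, 220) [0.456 0.261 0.01 ]
(305, 236) [0.457 0.164 0.01 ]
(313, 253) [0.459 0.072 0.01 ]
pump (346, 455) [ 0.382 -0.532  0.055]
pump (302, 283) [ 0.399 -0.124  0.055]
pump (395, 255) [ 0.61  -0.06   0.055]
pump (520, 430) [ 0.61  -0.544  0.055]
```

View pics/crop1.png

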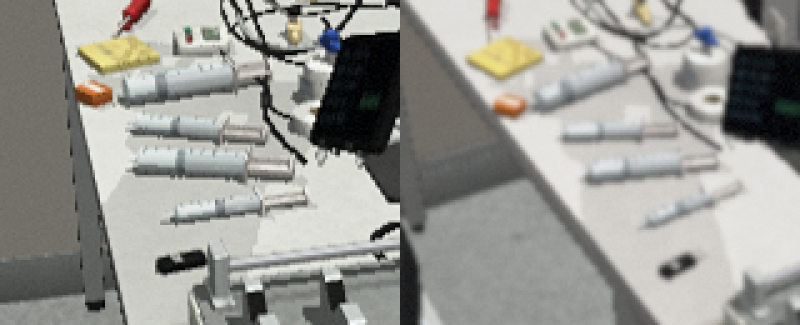

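View pics/wrist0.png

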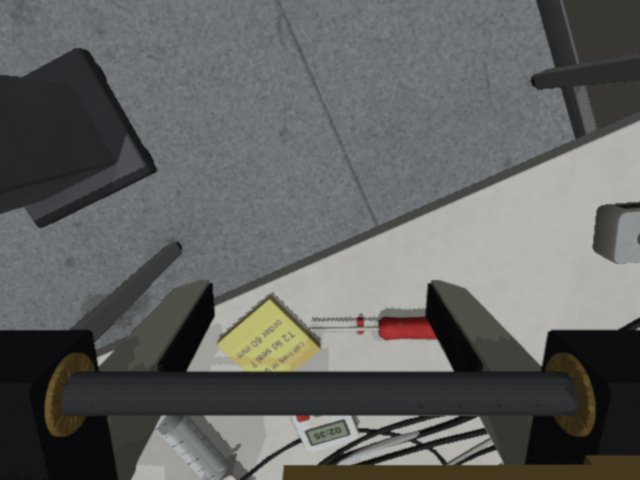

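The crop shows the syringes from far to near as 60, 20, 30 and 10, all with plungers toward +x. I'll go above them for a wrist view, with tool x turned to world -x.

>>> {"op": "apply_moves", "data": {"deltas": [[-38,-24,-8,-0.44,0],[-38,-24,-8,-0.44,0],[-38,-24,-8,-0.44,0],[-38,-24,-8,-0.44,0],[-38,-24,-8,-0.44,0],[-38,-24,-8,-0.44,0],[-38,-24,-8,-0.44,0],[-38,-24,-8,-0.44,0],[-38,-24,-8,-0.44,0],[-38,-24,-8,-0.44,0]]}}

```text
time: 1.15
position: [0.5299, 0.2307, 0.3835]
tool_rot: [0.001, -0.001, 1.0, -0.0]
contact_force: [0.1, 0.9, 0.6]
gripper_width: 0.0928
finger_force: 0.0
```

>>> {"op": "apply_moves", "data": {"deltas": [[0,0,0,0,0],[0,0,0,0,0],[0,0,0,0,0]]}}

```text
time: 1.45
position: [0.5272, 0.2356, 0.3824]
tool_rot: [-0.0, -0.003, 1.0, 0.0]
contact_force: [-0.3, -0.5, -0.1]
gripper_width: 0.093
finger_force: 0.0
```

Run:
```python
from h import *
d=snap('wrist','w1'); print(telemetry.observe()['position'],telemetry.observe()['tool_rot'],telemetry.observe()['time'])
```

```text
[0.52724242 0.23561905 0.38241304] [-2.43457584e-04 -3.45824918e-03  9.99993990e-01 -2.91285905e-05] 1.5
```

View pics/w1.png

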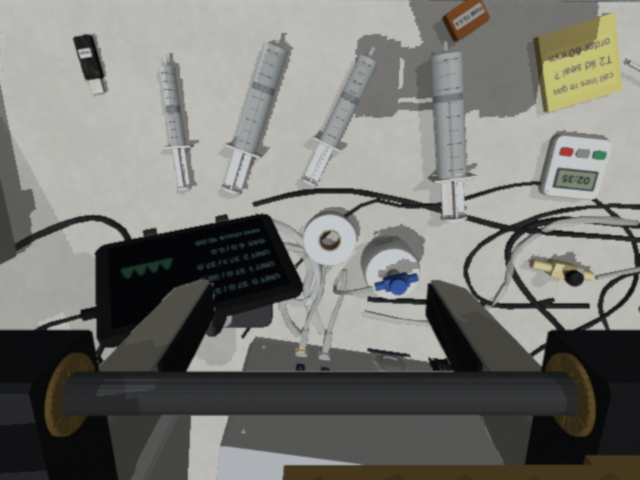

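The wrist picture shows all four syringes (left to right 10, 30, 20, 60) with nozzles up (toward the robot) and flanges near (178,143), (243,150), (327,147), (452,178). A tablet stand sits behind them. I'll enlarge this for precise end points.

Run:
```python
from h import *
d=load('w1'); im=d['color'][20:230,145:485][:,:,::-1]
im=cv2.resize(im,None,fx=2.3,fy=2.3,interpolation=cv2.INTER_CUBIC)
for x in range(150,485,25):
    cv2.putText(im,str(x),(int((x-145)*2.3),10),0,.35,(0,0,255)); cv2.line(im,(int((x-145)*2.3),0),(int((x-145)*2.3),480),(0,0,255) if x%50==0 else (0,160,0),1)
for y in range(25,230,25):
    cv2.putText(im,str(y),(0,int((y-20)*2.3)),0,.35,(0,0,255)); cv2.line(im,(0,int((y-20)*2.3)),(800,int((y-20)*2.3)),(0,0,255) if y%50==0 else (0,160,0),1)
cv2.imwrite('pics/w1c.png',im)
```

```text
(no output)
```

View pics/w1c.png

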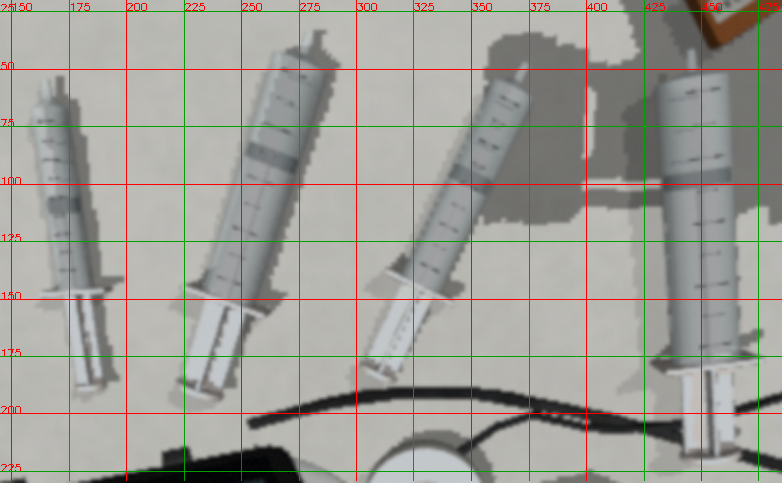

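```bash
cat > s.py <<'E'
from h import *
def calc(d,P):
  for n,(r,L,f,g,p) in P.items():
    F,G,E=(onz(d,*q,r)[:2] for q in(f,g,p))
    u=(E-F)/np.linalg.norm(E-F); m=G-u*.043
    print(n,'len',np.linalg.norm(G-F).round(4),L,'plunger',np.linalg.norm(E-G).round(4),'mid',m.round(4),'yaw',np.arctan2(u[1],u[0]).round(3))
E
python3 - <<'E'
from s import *
d=load('w1')
calc(d,{10:(.00825,.080,(165,64.3),(179.3,147),(184,188)),30:(.01275,.108,(274.6,45.2),(244,150),(232,189.6)),20:(.0105,.094,(367.6,59),(327.6,144.3),(309.3,181)),60:(.01575,.124,(446.7,54),(452,179),(452.8,217.8))})
# tablet
for p in [(275,215),(100,245)]: print(onz(d,*p,.1))
E
```

```text
10 len 0.0835 0.08 plunger 0.0448 mid [0.4432 0.0807] yaw 0.065
30 len 0.1095 0.108 plunger 0.0457 mid [0.4478 0.1682] yaw -0.332
20 len 0.094 0.094 plunger 0.0443 mid [0.4432 0.2623] yaw -0.443
60 len 0.1266 0.124 plunger 0.0437 mid [0.4752 0.3736] yaw 0.132
[0.5383376  0.19531842 0.1       ]
[0.56793373 0.0326913  0.1       ]
```

>>> {"op": "apply_moves", "data": {"deltas": [[0,-57,-2,0,0],[0,-57,-2,0,0],[0,-57,-2,0,0],[0,-57,-2,0,0],[0,-57,-2,0,0],[0,-57,-2,0,0],[0,-57,-2,0,0],[0,-57,-2,0,0],[0,-57,-2,0,0],[0,-57,-2,0,0]]}}

```text
time: 2.5
position: [0.5304, -0.2663, 0.4004]
tool_rot: [0.0, -0.003, 1.0, -0.0]
contact_force: [0.9, 1.0, 0.6]
gripper_width: 0.0933
finger_force: 0.0
```

>>> {"op": "apply_moves", "data": {"deltas": [[0,-7,0,0,0],[0,-7,0,0,0],[0,-7,0,0,0],[0,-7,0,0,0],[0,-7,0,0,0]]}}

```text
time: 3.0
position: [0.5312, -0.3336, 0.4006]
tool_rot: [0.0, -0.003, 1.0, 0.0]
contact_force: [-0.6, -0.3, 0.5]
gripper_width: 0.0931
finger_force: 0.0
```

Run:
```python
from h import *
d=snap('wrist','w2'); print(telemetry.observe()['position'],telemetry.observe()['tool_rot'],telemetry.observe()['time'])
im=d['color'][:,:,::-1].copy()
for x in range(50,640,50): cv2.line(im,(x,0),(x,480),(0,160,0),1); cv2.putText(im,str(x),(x,10),0,.35,(0,0,255))
for y in range(50,480,50): cv2.line(im,(0,y),(640,y),(0,160,0),1)
cv2.imwrite('pics/w2g.png',cv2.resize(im[:400],(800,500),interpolation=3))
```

```text
[ 0.53122218 -0.33358816  0.40068604] [ 2.62460102e-04 -3.50946692e-03  9.99993805e-01 -7.08628482e-05] 3.05
```

View pics/w2g.png

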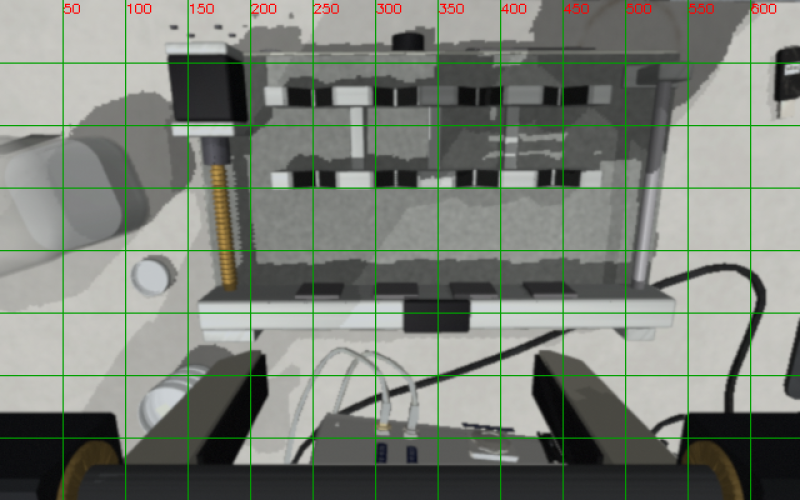

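The motor and brass screw are at image left (-y), at display (207,85). The two rails lie at display rows ≈95 and ≈180, with black-lined notches. I'll extract the notch edges numerically.

Run:
```python
from h import *
d=load('w2'); g=cv2.cvtColor(d['color'],cv2.COLOR_RGB2GRAY)
im=cv2.resize(d['color'][60:155,205:495,::-1],None,fx=2.7,fy=2.7,interpolation=3); cv2.imwrite('pics/w2c.png',im)
m=(g<40).astype(np.uint8)
n,l,s,c=cv2.connectedComponentsWithStats(m[60:155,205:495])
for i in range(1,n):
    if s[i][4]>25: print(s[i][:2]+[205,60],s[i][2:],c[i].round(1)+[205,60])
```

```text
[367  69] [ 14  16 196] [373.1  76.7]
[383  69] [ 19  16 259] [392.2  76.7]
[435  69] [ 11  16 149] [440.   76.6]
[449  69] [ 21  16 297] [459.2  76.3]
[231  70] [ 18  15 245] [239.3  77.1]
[253  70] [ 12  15 162] [258.6  77. ]
[299  70] [ 15  15 207] [305.9  76.7]
[319  70] [ 14  14 191] [325.6  76.7]
[235 137] [ 17  13 206] [242.9 142.7]
[256 137] [ 12  13 135] [261.6 142.6]
[300 136] [ 15  14 180] [307.1 142.3]
[319 137] [ 14  12 166] [325.6 142.4]
[366 136] [ 12  13 136] [371.2 142. ]
[382 136] [ 16  13 186] [389.6 142.3]
[431 136] [ 10  13 113] [435.2 141.7]
[445 136] [ 19  13 218] [453.7 141.7]
```

View pics/w2c.png

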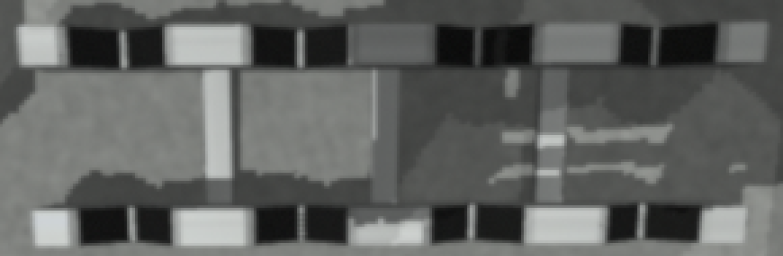

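Run:
```python
from h import *
d=load('w2')
A=[];
for f,r in zip((251,316.5,382,447.5),(254,317,380,443)):
    a=onz(d,f,77,.079)[:2]; b=onz(d,r,142.3,.079)[:2]; A.append((a+b)/2); print(a.round(4),b.round(4),A[-1].round(4),'yaw',np.arctan2(b[1]-a[1],b[0]-a[0]).round(3), np.hypot(*(b-a)).round(4))
A=np.array(A); p=np.polyfit([-90,-30,30,90],A,1); print(p, 'fitted',[ (p[1]+p[0]*t).round(4) for t in(-90,-30,30,90)], 'row yaw',np.arctan2(-p[0][0],p[0][1]))
```

```text
[ 0.4227 -0.3969] [ 0.4812 -0.3964] [ 0.4519 -0.3967] yaw 0.008 0.0584
[ 0.4224 -0.3371] [ 0.4808 -0.3364] [ 0.4516 -0.3367] yaw 0.012 0.0584
[ 0.422  -0.2773] [ 0.4804 -0.2763] [ 0.4512 -0.2768] yaw 0.016 0.0584
[ 0.4216 -0.2175] [ 0.48   -0.2163] [ 0.4508 -0.2169] yaw 0.02 0.0584
[[-6.19340640e-06  9.99003146e-04]
 [ 4.51389843e-01 -3.06757720e-01]] fitted [array([ 0.4519, -0.3967]), array([ 0.4516, -0.3367]), array([ 0.4512, -0.2768]), array([ 0.4508, -0.2168])] row yaw 0.006199507052991621
```

```bash
cat > to.py <<'E'
import sys
from h import *
from scipy.spatial.transform import Rotation as Ro
s=telemetry.observe(); q=s['tool_rot']; R=Ro.from_quat([q[1],q[2],q[3],q[0]]).as_matrix()
x,y,z,psi=map(float,sys.argv[1:5]); phi=np.arctan2(-R[1,0],-R[0,0])
print('delta cm',(R.T@(np.array([x,y,z])-s['position'])*100).round(2),'roll',round(-(psi-phi),3),'| t',round(s['time'],2),'pos',s['position'].round(4),'phi',phi.round(3),'w',round(s['gripper_width'],4),'F',np.round(s['contact_force'],1),'ff',s['finger_force'])
E
python3 to.py .443 .081 .25 .065
```

```text
delta cm [ 8.54 41.52 15.06] roll -0.058 | t 3.05 pos [ 0.5312 -0.3336  0.4007] phi 0.007 w 0.0931 F [ 0.7 -0.7 -0.3] ff 0.0
```

>>> {"op": "apply_moves", "data": {"deltas": [[8.5,41.5,15,-0.06,0.4],[8.5,41.5,15,-0.06,0.4],[8.5,41.5,15,-0.06,0.4],[8.5,41.5,15,-0.06,0.4],[8.5,41.5,15,-0.06,0.4],[8.5,41.5,15,-0.06,0.4],[8.5,41.5,15,-0.06,0.4],[8.5,41.5,15,-0.06,0.4],[8.5,41.5,15,-0.06,0.4],[8.5,41.5,15,-0.06,0.4]]}}

```text
time: 4.05
position: [0.4414, 0.0841, 0.2485]
tool_rot: [-0.001, -0.036, 0.999, 0.0]
contact_force: [0.2, 0.4, 0.2]
gripper_width: 0.0555
finger_force: 0.0
```

>>> {"op": "apply_moves", "data": {"deltas": [[0,0,0,0,0.4],[0,0,0,0,0.4],[0,0,0,0,0.4],[0,0,0,0,0.4]]}}

```text
time: 4.45
position: [0.444, 0.0785, 0.2506]
tool_rot: [0.0, -0.032, 0.999, -0.0]
contact_force: [-0.3, 0.3, 0.3]
gripper_width: 0.0558
finger_force: 0.0
```

```bash
python3 - <<'E'
from h import *
d=snap('wrist','w3')
for X in [(.443,.081,.00825),(.486,.0838,.00825)]: print(proj(d,X))
c=d['color'][100:480,120:520,::-1].copy()
cv2.imwrite('pics/w3c.png',cv2.resize(c,None,fx=1.5,fy=1.5))
E
python3 to.py .443 .081 .087 .065
```

```text
(np.float64(322.6627345465045), np.float64(212.56527307346258))
(np.float64(322.6689158808417), np.float64(262.8445981975349))
delta cm [ 0.09  0.25 16.35] roll -0.001 | t 4.5 pos [0.444  0.0786 0.2505] phi 0.064 w 0.0558 F [1.4 0.6 0.5] ff 0.0
```

View pics/w3c.png

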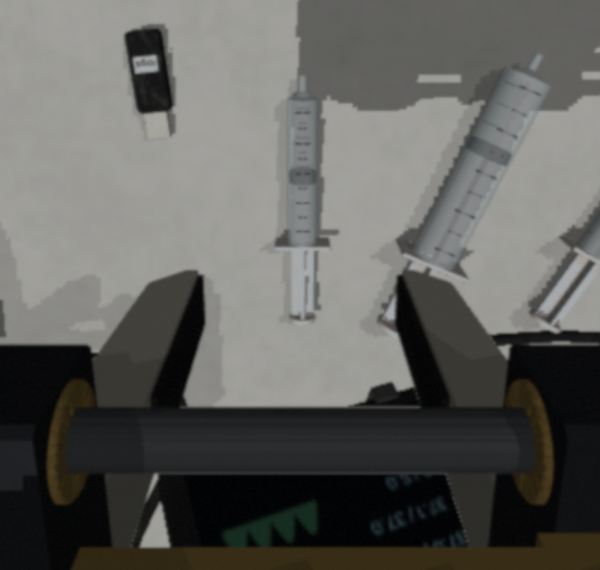

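The syringe is vertical in the image with its flange at (322,263), matching the prediction. Descend, close, lift.

>>> {"op": "apply_moves", "data": {"deltas": [[0.1,0.2,4,0,0.4],[0.1,0.2,8,0,0.4],[0.1,0.2,12,0,0.4],[0.1,0.2,15,0,0.4],[0.1,0.2,16.3,0,0.4],[0.1,0.2,16.3,0,0.4],[0.1,0.2,16.3,0,0.4],[0.1,0.2,16.3,0,0.7],[0.1,0.2,16.3,0,1],[0.1,0.2,16.3,0,1]]}}

```text
time: 5.5
position: [0.4428, 0.0813, 0.0878]
tool_rot: [0.0, -0.033, 0.999, 0.0]
contact_force: [-0.6, -0.3, -0.7]
gripper_width: 0.0365
finger_force: 0.0
```

>>> {"op": "apply_moves", "data": {"deltas": [[0,0,0,0,1],[0,0,0,0,1],[0,0,0,0,1],[0,0,0,0,1]]}}

```text
time: 5.9
position: [0.4426, 0.0813, 0.0874]
tool_rot: [0.0, -0.033, 0.999, 0.0]
contact_force: [-0.9, 0.5, 0.6]
gripper_width: 0.0158
finger_force: 30.0
```

>>> {"op": "apply_moves", "data": {"deltas": [[0,0,-4,0,1],[0,0,-8,0,1],[0,0,-13,0,1],[0,0,-18,0,1],[0,0,-20,0,1],[0,0,-20,0,1]]}}

```text
time: 6.5
position: [0.4432, 0.0813, 0.2907]
tool_rot: [0.002, -0.033, 0.999, 0.0]
contact_force: [-0.4, -0.2, -1.1]
gripper_width: 0.0158
finger_force: 30.0
```

```bash
python3 to.py .450 -.217 .25 .012
```

```text
delta cm [  1.28 -29.82   4.05] roll 0.053 | t 6.5 pos [0.4432 0.0813 0.2907] phi 0.065 w 0.0158 F [-0.4 -0.2 -1.1] ff 29.950020611286163
```

>>> {"op": "apply_moves", "data": {"deltas": [[0.2,-4,0,0,1],[0.4,-9,0.5,0.01,1],[0.6,-14,1,0.02,1],[0.8,-18,2,0.03,1],[1,-22,3,0.04,1],[1.2,-26,4,0.05,1],[1.3,-29,4,0.05,1],[1.3,-29.8,4,0.05,1],[1.3,-29.8,4,0.05,1],[1.3,-29.8,4,0.05,1]]}}

```text
time: 7.5
position: [0.4489, -0.2162, 0.2467]
tool_rot: [-0.0, -0.008, 1.0, 0.0]
contact_force: [-0.7, 0.7, -0.0]
gripper_width: 0.0161
finger_force: 30.0
```

>>> {"op": "apply_moves", "data": {"deltas": [[0,0,0,0,1],[0,0,0,0,1],[0,0,0,0,1]]}}

```text
time: 7.8
position: [0.4491, -0.2163, 0.2474]
tool_rot: [0.0, -0.008, 1.0, -0.0]
contact_force: [0.7, 0.7, 0.0]
gripper_width: 0.0157
finger_force: 29.9
```

```bash
python3 to.py .450 -.217 .15 .012
python3 - <<'E'
from h import *
d=snap('wrist','w4')
for X in [(.451,-.217,.077),(.422,-.2173,.077),(.48,-.2167,.077)]: print(proj(d,X))
c=d['color'][40:440,120:520,::-1].copy()
cv2.imwrite('pics/w4c.png',cv2.resize(c,None,fx=1.5,fy=1.5))
E
```

```text
delta cm [-0.08 -0.07  9.74] roll 0.004 | t 7.8 pos [ 0.4491 -0.2163  0.2474] phi 0.016 w 0.0157 F [0.7 0.7 0. ] ff 29.94996428489685
(np.float64(318.2187854007425), np.float64(243.22339436765705))
(np.float64(318.41329534129073), np.float64(198.70022603737397))
(np.float64(318.03598838825525), np.float64(285.06548292262164))
```

View pics/w4c.png

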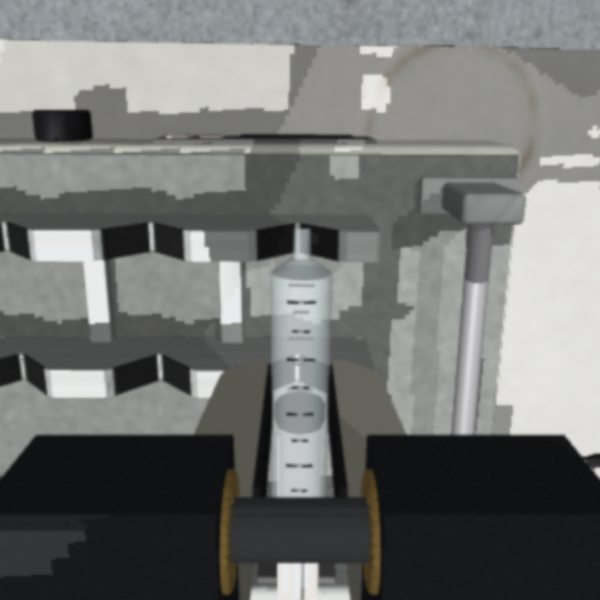

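The barrel's nozzle lines up with the front notch of groove 1 (display x ≈ 300), so I'll lower, release partly, and rise.

>>> {"op": "apply_moves", "data": {"deltas": [[0,-0.1,2,0,1],[0,-0.1,4,0,1],[0,-0.1,6,0,1],[0,-0.1,7,0,1],[0,-0.1,7.5,0,1],[0,-0.1,7.8,0,1],[0,-0.1,7.8,0,1],[0,-0.1,7.8,0,1]]}}

```text
time: 8.65
position: [0.4492, -0.2181, 0.17]
tool_rot: [0.0, -0.008, 1.0, -0.0]
contact_force: [-0.0, -0.2, -0.8]
gripper_width: 0.0154
finger_force: 30.0
```

>>> {"op": "apply_moves", "data": {"deltas": [[0,0,0,0,0.75],[0,0,0,0,0.65],[0,0,0,0,0.65],[0,0,0,0,0.65]]}}

```text
time: 9.05
position: [0.4491, -0.218, 0.1694]
tool_rot: [0.0, -0.008, 1.0, -0.0]
contact_force: [-0.3, -0.0, 0.7]
gripper_width: 0.0324
finger_force: 0.0
```

>>> {"op": "apply_moves", "data": {"deltas": [[0,0,-2,0,0.65],[0,0,-6,0,0.6],[0,0,-11,0,0.4],[0,0,-16,0,0.4],[0,0,-18,0,0.4],[0,0,-18,0,0.4],[0,0,-18,0,0.4]]}}

```text
time: 9.75
position: [0.449, -0.2179, 0.3486]
tool_rot: [-0.0, -0.008, 1.0, 0.0]
contact_force: [-0.0, -0.3, 0.1]
gripper_width: 0.0558
finger_force: 0.0
```

```bash
python3 - <<'E'
from h import *
d=snap('wrist','w5')
for X in [(.4490,-.217,.0887),(.492,-.217,.0887)]: print(proj(d,X))
c=d['color'][40:440,120:520,::-1].copy()
cv2.imwrite('pics/w5c.png',cv2.resize(c,None,fx=1.5,fy=1.5))
E
python3 to.py .4478 .1682 .25 -.332
```

```text
(np.float64(320.5658559845636), np.float64(208.88418314602094))
(np.float64(319.82297315622134), np.float64(256.8273533994942))
delta cm [-0.49 38.6   9.81] roll 0.347 | t 9.8 pos [ 0.4489 -0.2179  0.3478] phi 0.015 w 0.0555 F [ 0.3  0.  -0.6] ff 0.0
```

View pics/w5c.png

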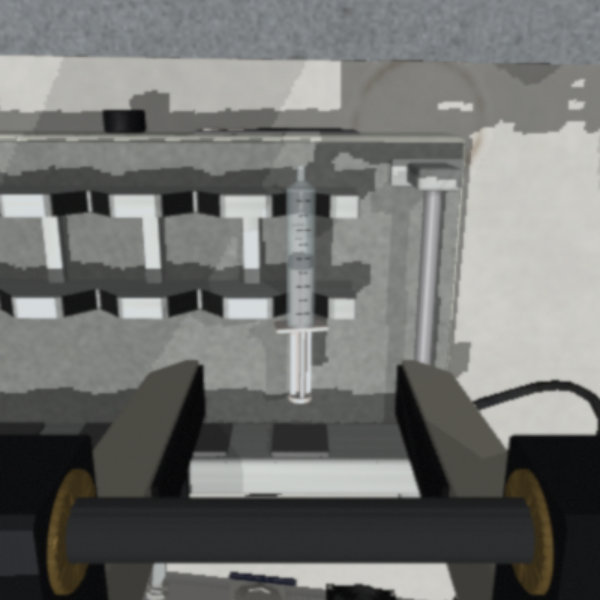

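The 10 mL syringe is cradled in both notches, its flange (display (302,329)) just behind the rear rail. Next is the 30 mL.

>>> {"op": "apply_moves", "data": {"deltas": [[-0.5,38.6,9.8,0.345,0.35],[-0.5,38.6,9.8,0.345,0.35],[-0.5,38.6,9.8,0.345,0.35],[-0.5,38.6,9.8,0.345,0.35],[-0.5,38.6,9.8,0.345,0.35],[-0.5,38.6,9.8,0.345,0.35],[-0.5,38.6,9.8,0.345,0.35],[-0.5,38.6,9.8,0.345,0.35],[-0.5,38.6,9.8,0.345,0.35],[-0.5,38.6,9.8,0.345,0.35]]}}

```text
time: 10.8
position: [0.4474, 0.1691, 0.2492]
tool_rot: [-0.001, 0.163, 0.987, -0.001]
contact_force: [-0.1, 0.0, 0.2]
gripper_width: 0.0604
finger_force: 0.0
```

>>> {"op": "apply_moves", "data": {"deltas": [[0,0,0,0,0.35],[0,0,0,0,0.35],[0,0,0,0,0.35],[0,0,0,0,0.35]]}}

```text
time: 11.2
position: [0.4483, 0.1673, 0.2515]
tool_rot: [0.0, 0.165, 0.986, 0.0]
contact_force: [0.1, 0.1, -0.7]
gripper_width: 0.0607
finger_force: 0.0
```

```bash
python3 to.py .4478 .1682 .087 -.332
python3 - <<'E'
from h import *
d=snap('wrist','w6'); u=np.array([np.cos(-.332),np.sin(-.332)])
for t in (-.065,0,.043): print(np.round(proj(d,[*(np.array([.4478,.1682])+u*t),.01275]),1))
c=d['color'][40:440,120:520,::-1].copy()
cv2.imwrite('pics/w6c.png',cv2.resize(c,None,fx=1.5,fy=1.5))
E
```

```text
delta cm [ 0.09  0.06 16.45] roll 0.001 | t 11.2 pos [0.4483 0.1673 0.2515] phi -0.331 w 0.0607 F [ 0.1  0.1 -0.7] ff 0.0
[320.5 129.6]
[320.5 213.7]
[320.4 264.3]
```

View pics/w6c.png

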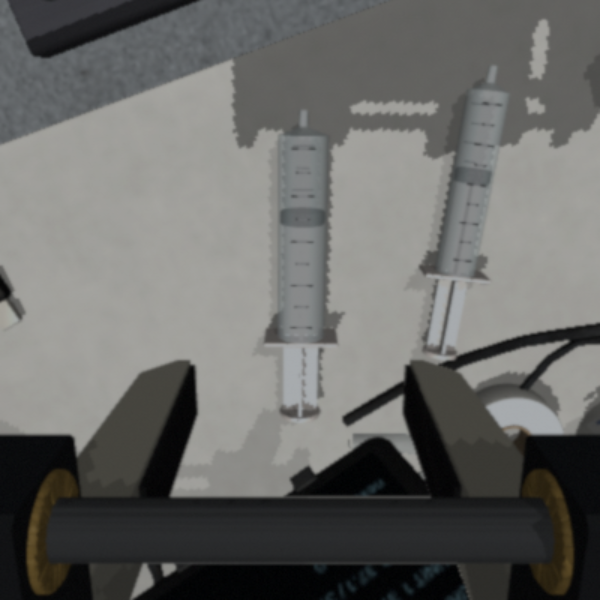

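The 30 mL lies straight in the image between the fingers (flange ≈ (321,269), as predicted for its top edge). Descend, grip, lift.

>>> {"op": "apply_moves", "data": {"deltas": [[0.1,0,4,0,0.35],[0.1,0,8,0,0.35],[0.1,0,12,0,0.35],[0.1,0,15,0,0.35],[0.1,0,16.4,0,0.35],[0.1,0,16.4,0,0.35],[0.1,0,16.4,0,0.35],[0.1,0,16.4,0,0.6],[0.1,0,16.4,0,1],[0.1,0,16.4,0,1]]}}

```text
time: 12.25
position: [0.4474, 0.1685, 0.0878]
tool_rot: [0.0, 0.164, 0.986, 0.0]
contact_force: [0.3, 0.6, -0.5]
gripper_width: 0.041
finger_force: 0.0
```

>>> {"op": "apply_moves", "data": {"deltas": [[0,0,0,0,1],[0,0,0,0,1],[0,0,0,0,1],[0,0,0,0,1]]}}

```text
time: 12.65
position: [0.4472, 0.1684, 0.0874]
tool_rot: [0.0, 0.164, 0.986, 0.0]
contact_force: [-1.1, -0.8, 1.1]
gripper_width: 0.0246
finger_force: 30.0
```

>>> {"op": "apply_moves", "data": {"deltas": [[0,0,-4,0,1],[0,0,-8,0,1],[0,0,-13,0,1],[0,0,-18,0,1],[0,0,-21,0,1],[0,0,-21,0,1],[0,0,-21,0,1]]}}

```text
time: 13.35
position: [0.4472, 0.1684, 0.2971]
tool_rot: [0.0, 0.164, 0.986, 0.0]
contact_force: [0.2, -0.7, -1.6]
gripper_width: 0.0249
finger_force: 30.0
```

```bash
python3 to.py .449 -.3367 .26 .010
```

```text
delta cm [-16.52 -47.73   3.71] roll -0.34 | t 13.35 pos [0.4472 0.1684 0.2971] phi -0.33 w 0.0249 F [ 0.2 -0.7 -1.6] ff 29.981350600719452
```

>>> {"op": "apply_moves", "data": {"deltas": [[-1.6,-4.6,0,-0.03,1],[-3.2,-9.2,0,-0.07,1],[-4.8,-13.8,0,-0.1,1],[-6.4,-18.4,0,-0.14,1],[-8,-23,0,-0.17,1],[-9.6,-27.6,0,-0.2,1],[-11.2,-32.2,1,-0.24,1],[-12.8,-36.8,1,-0.27,1],[-14.4,-41.4,2,-0.31,1],[-16,-46,3,-0.34,1]]}}

```text
time: 14.35
position: [0.4488, -0.3206, 0.2651]
tool_rot: [-0.001, -0.006, 1.0, 0.001]
contact_force: [0.9, 1.4, -0.1]
gripper_width: 0.0246
finger_force: 30.0
```

>>> {"op": "apply_moves", "data": {"deltas": [[0,0,0,0,1],[0,0,0,0,1],[0,0,0,0,1],[0,0,0,0,1]]}}

```text
time: 14.75
position: [0.4498, -0.3175, 0.2673]
tool_rot: [0.0, -0.006, 1.0, -0.0]
contact_force: [0.6, 0.2, -0.5]
gripper_width: 0.0245
finger_force: 30.0
```

```bash
python3 to.py .449 -.3367 .18 .010
```

```text
delta cm [ 0.11 -1.92  8.73] roll 0.001 | t 14.75 pos [ 0.4498 -0.3175  0.2673] phi 0.011 w 0.0245 F [ 0.6  0.2 -0.5] ff 29.98148739337921
```

>>> {"op": "apply_moves", "data": {"deltas": [[0.1,-1,0,0,1],[0.1,-1.9,1,0,1],[0.1,-1.9,3,0,1],[0.1,-1.9,5,0,1],[0.1,-1.9,7,0,1],[0.1,-1.9,8.5,0,1],[0.1,-1.9,9.2,0,1],[0.1,-1.9,9.6,0,1],[0.1,-1.9,9.6,0,1],[0.1,-1.9,9.6,0,1]]}}

```text
time: 15.75
position: [0.449, -0.3378, 0.1721]
tool_rot: [0.0, -0.005, 1.0, -0.0]
contact_force: [1.0, 0.1, 0.1]
gripper_width: 0.025
finger_force: 30.0
```

>>> {"op": "apply_moves", "data": {"deltas": [[0,0,0,0,0.65],[0,0,0,0,0.55],[0,0,0,0,0.55],[0,0,0,0,0.55]]}}

```text
time: 16.15
position: [0.4488, -0.3376, 0.1715]
tool_rot: [0.0, -0.005, 1.0, -0.0]
contact_force: [-0.2, -0.3, 0.2]
gripper_width: 0.0414
finger_force: 0.0
```

>>> {"op": "apply_moves", "data": {"deltas": [[0,0,-2,0,0.55],[0,0,-6,0,0.55],[0,0,-11,0,0.4],[0,0,-15,0,0.4],[0,0,-17,0,0.4],[0,0,-17,0,0.4],[0,0,-17,0,0.4]]}}

```text
time: 16.85
position: [0.4488, -0.3376, 0.3407]
tool_rot: [-0.0, -0.005, 1.0, 0.0]
contact_force: [0.0, -0.0, -0.4]
gripper_width: 0.056
finger_force: 0.0
```

```bash
python3 to.py .4432 .2623 .25 -.443
python3 - <<'E'
from h import *
d=snap('wrist','w7')
for X in [(.449,-.3367,.095),(.492,-.3367,.095),(.492,-.3367,.1077)]: print(np.round(proj(d,X),1))
c=d['color'][40:440,120:520,::-1].copy()
cv2.imwrite('pics/w7c.png',cv2.resize(c,None,fx=1.5,fy=1.5))
E
```

```text
delta cm [-0.06 59.99  9.08] roll 0.453 | t 16.85 pos [ 0.4488 -0.3376  0.3407] phi 0.01 w 0.056 F [ 0.  -0.  -0.4] ff 0.0
[320.6 213. ]
[320.  262.7]
[320.  268.2]
```

View pics/w7c.png

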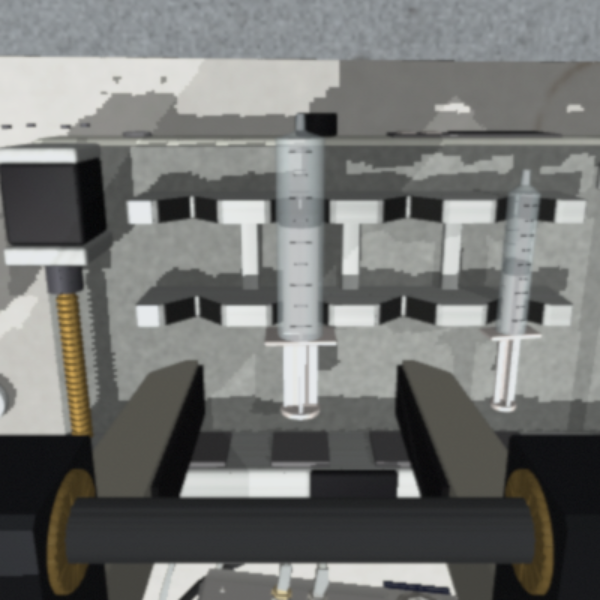

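The 30 mL sits well in groove 3, flange at (300,343) behind the rear rail, and the 10 mL is unmoved. Now the 20 mL.

>>> {"op": "apply_moves", "data": {"deltas": [[0,60,0,0.45,0.35],[0,60,0,0.45,0.35],[0,60,0,0.45,0.35],[0,60,0,0.45,0.35],[0,60,0,0.45,0.35],[0,60,0,0.45,0.35],[0,60,3,0.45,0.35],[0,60,6,0.45,0.35],[0,60,9,0.45,0.35],[0,60,9,0.45,0.35]]}}

```text
time: 17.9
position: [0.4431, 0.1507, 0.2902]
tool_rot: [-0.001, 0.218, 0.976, -0.0]
contact_force: [1.2, -0.8, -0.2]
gripper_width: 0.0605
finger_force: 0.0
```

```bash
python3 to.py .4432 .2623 .25 -.443
```

```text
delta cm [ 4.73 10.11  4.01] roll 0.003 | t 17.9 pos [0.4431 0.1507 0.2902] phi -0.44 w 0.0605 F [ 1.2 -0.8 -0.2] ff 0.0
```

>>> {"op": "apply_moves", "data": {"deltas": [[2,4,2,0,0.35],[4,8,4,0,0.35],[4.7,10,4,0,0.35],[4.7,10,4,0,0.35],[4.7,10,4,0,0.35],[4.7,10,4,0,0.35],[4.7,10,4,0,0.35]]}}

```text
time: 18.6
position: [0.4441, 0.2583, 0.2521]
tool_rot: [0.0, 0.219, 0.976, 0.0]
contact_force: [-0.2, -0.1, 0.9]
gripper_width: 0.0603
finger_force: 0.0
```

```bash
python3 to.py .4432 .2623 .087 -.443
python3 - <<'E'
from h import *
d=snap('wrist','w8'); u=np.array([np.cos(-.443),np.sin(-.443)])
for t,z in ((-.051,.0105),(0,.0105),(.043,.0105),(.043,.021)): print(np.round(proj(d,[*(np.array([.4432,.2623])+u*t),z]),1))
c=d['color'][40:440,120:520,::-1].copy()
cv2.imwrite('pics/w8c.png',cv2.resize(c,None,fx=1.5,fy=1.5))
E
```

```text
delta cm [ 0.25  0.32 16.51] roll 0.002 | t 18.6 pos [0.4441 0.2583 0.2521] phi -0.441 w 0.0603 F [-0.2 -0.1  0.9] ff 0.0
[324.  146.1]
[323.7 210.9]
[323.5 261.3]
[323.6 265.8]
```

View pics/w8c.png

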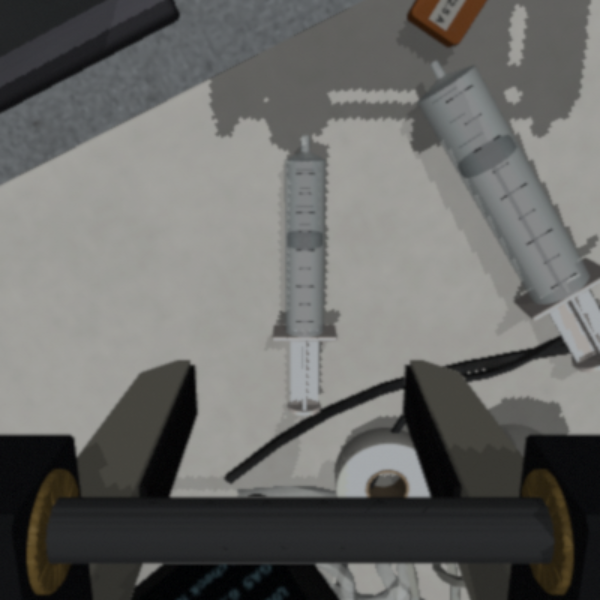

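The 20 mL flange is at display (305,337) → (323,265), as predicted. Descend, grip, lift.

>>> {"op": "apply_moves", "data": {"deltas": [[0.2,0.3,4,0,0.35],[0.2,0.3,8,0,0.35],[0.2,0.3,12,0,0.35],[0.2,0.3,15,0,0.35],[0.2,0.3,16.5,0,0.35],[0.2,0.3,16.5,0,0.35],[0.2,0.3,16.5,0,0.35],[0.2,0.3,16.5,0,0.6],[0.2,0.3,16.5,0,1],[0.2,0.3,16.5,0,1]]}}

```text
time: 19.65
position: [0.4436, 0.2629, 0.0876]
tool_rot: [0.0, 0.218, 0.976, 0.0]
contact_force: [-0.7, -0.3, -0.4]
gripper_width: 0.0414
finger_force: 0.0
```

>>> {"op": "apply_moves", "data": {"deltas": [[0,0,0,0,1],[0,0,0,0,1],[0,0,0,0,1],[0,0,0,0,1]]}}

```text
time: 20.05
position: [0.4434, 0.2628, 0.0871]
tool_rot: [-0.0, 0.218, 0.976, -0.0]
contact_force: [-1.0, -0.5, 1.5]
gripper_width: 0.0203
finger_force: 30.0
```

>>> {"op": "apply_moves", "data": {"deltas": [[0,0,-4,0,1],[0,0,-8,0,1],[0,0,-13,0,1],[0,0,-18,0,1],[0,0,-22,0,1],[0,0,-22,0,1],[0,0,-22,0,1]]}}

```text
time: 20.75
position: [0.4435, 0.2628, 0.3075]
tool_rot: [0.0, 0.218, 0.976, 0.0]
contact_force: [0.4, -0.5, -0.5]
gripper_width: 0.0199
finger_force: 30.0
```

```bash
python3 to.py .449 -.277 .28 .010
```

```text
delta cm [-23.48 -48.62   2.72] roll -0.45 | t 20.75 pos [0.4435 0.2628 0.3075] phi -0.44 w 0.0199 F [ 0.4 -0.5 -0.5] ff 29.98899132013321
```

>>> {"op": "apply_moves", "data": {"deltas": [[-1.95,-4.05,0,-0.04,1],[-3.9,-8.1,0,-0.08,1],[-5.85,-12.15,0,-0.12,1],[-7.8,-16.2,0,-0.15,1],[-9.75,-20.25,0,-0.19,1],[-11.7,-24.3,0,-0.23,1],[-13.65,-28.35,0,-0.27,1],[-15.6,-32.4,0,-0.31,1],[-17.55,-36.45,0,-0.35,1],[-19.5,-40.5,0,-0.39,1]]}}

```text
time: 21.75
position: [0.4467, -0.1885, 0.3053]
tool_rot: [-0.001, 0.024, 1.0, 0.0]
contact_force: [1.3, -0.2, 0.1]
gripper_width: 0.0206
finger_force: 30.0
```

```bash
python3 to.py .449 -.277 .28 .010
```

```text
delta cm [-0.66 -8.83  2.52] roll -0.058 | t 21.75 pos [ 0.4467 -0.1885  0.3053] phi -0.048 w 0.0206 F [ 1.3 -0.2  0.1] ff 29.990399479866028
```

>>> {"op": "apply_moves", "data": {"deltas": [[-0.3,-3,0.5,-0.03,1],[-0.5,-6,1,-0.06,1],[-0.7,-8.3,2,-0.06,1],[-0.7,-8.8,2.5,-0.06,1],[-0.7,-8.8,2.5,-0.06,1],[-0.7,-8.8,2.5,-0.06,1],[-0.7,-8.8,2.5,-0.06,1]]}}

```text
time: 22.45
position: [0.4502, -0.274, 0.2824]
tool_rot: [0.0, -0.006, 1.0, -0.0]
contact_force: [-0.2, 0.9, 0.1]
gripper_width: 0.0199
finger_force: 30.0
```

```bash
python3 to.py .449 -.277 .18 .010
```

```text
delta cm [ 0.13 -0.29 10.24] roll 0.001 | t 22.45 pos [ 0.4502 -0.274   0.2824] phi 0.011 w 0.0199 F [-0.2  0.9  0.1] ff 29.989113807678223
```

>>> {"op": "apply_moves", "data": {"deltas": [[0.1,-0.3,2,0,1],[0.1,-0.3,4,0,1],[0.1,-0.3,6,0,1],[0.1,-0.3,8,0,1],[0.1,-0.3,9.5,0,1],[0.1,-0.3,10.5,0,1],[0.1,-0.3,11,0,1],[0.1,-0.3,11.2,0,1],[0.1,-0.3,11.2,0,1],[0.1,-0.3,11.2,0,1]]}}

```text
time: 23.45
position: [0.4493, -0.2781, 0.1708]
tool_rot: [0.0, -0.005, 1.0, -0.0]
contact_force: [-0.4, 0.1, -0.6]
gripper_width: 0.02
finger_force: 30.0
```

>>> {"op": "apply_moves", "data": {"deltas": [[0,0,0,0,0.7],[0,0,0,0,0.62],[0,0,0,0,0.62],[0,0,0,0,0.62]]}}

```text
time: 23.85
position: [0.4491, -0.278, 0.1702]
tool_rot: [0.0, -0.005, 1.0, -0.0]
contact_force: [0.3, 0.4, -0.7]
gripper_width: 0.0348
finger_force: 0.0
```

>>> {"op": "apply_moves", "data": {"deltas": [[0,0,-2,0,0.62],[0,0,-5,0,0.62],[0,0,-9,0,0.62],[0,0,-14,0,0.4],[0,0,-17,0,0.3],[0,0,-17,0,0.3],[0,0,-17,0,0.3]]}}

```text
time: 24.55
position: [0.4491, -0.278, 0.3402]
tool_rot: [0.0, -0.005, 1.0, -0.0]
contact_force: [-0.9, -0.7, -0.7]
gripper_width: 0.0621
finger_force: 0.0
```

```bash
python3 to.py .4752 .3736 .28 .132
python3 - <<'E'
from h import *
snap('wrist','w9')
E
```

```text
delta cm [-3.27 65.13  6.  ] roll -0.122 | t 24.55 pos [ 0.4491 -0.278   0.3402] phi 0.01 w 0.0621 F [-0.9 -0.7 -0.7] ff 0.0
```

The 14 allowed pictures have all been viewed, so the rest goes by numbers. I'll cross-check the 60 mL against the w8 picture already seen, and check groove 2 numerically while travelling.

>>> {"op": "apply_moves", "data": {"deltas": [[-3.2,65,0,-0.12,0.2],[-3.2,65,0,-0.12,0.2],[-3.2,65,0,-0.12,0.2],[-3.2,65,0,-0.12,0.2],[-3.2,65,0,-0.12,0.2],[-3.2,65,0,-0.12,0.2],[-3.2,65,0,-0.12,0.2],[-3.2,65,0,-0.12,0.2],[-3.2,65,3,-0.12,0.2],[-3.2,65,6,-0.12,0.2]]}}

```text
time: 25.6
position: [0.468, 0.2218, 0.3203]
tool_rot: [-0.0, -0.065, 0.998, -0.0]
contact_force: [0.6, -0.8, 0.3]
gripper_width: 0.0743
finger_force: 0.0
```

```bash
python3 to.py .4752 .3736 .28 .132
python3 - <<'E'
from h import *
d=load('w8')
F=onz(d,420,96.7,.01575);G=onz(d,488.7,232,.01575); print('w8 axis',F,G,np.arctan2(G[1]-F[1],G[0]-F[0]))
u=np.array([np.cos(.132),np.sin(.132)]); m=np.array([.4752,.3736])
for p in(F,G): v=p[:2]-m; print('along',v@u,'off',u[0]*v[1]-u[1]*v[0])
# groove 2: vertical edges of syringe in w9: gradient profile at rows of barrel between rails
d=load('w9'); g=cv2.cvtColor(d['color'],cv2.COLOR_RGB2GRAY)
for t in(-.03,0,.03): print(np.round(proj(d,(.449+t,-.277,.0919)),1))
print('flange pred',np.round(proj(d,(.492,-.277,.1024)),1),'halfwidth px',17.5/1000/.30*d['fx'])
r0=int(proj(d,(.492,-.277,.1024))[1])
for r in range(r0-12,r0+10,2): print(r,g[r,290:352:3])
E
```

```text
delta cm [-2.7  14.95  4.03] roll -0.001 | t 25.6 pos [0.468  0.2218 0.3203] phi 0.131 w 0.0743 F [ 0.6 -0.8  0.3] ff 0.0
w8 axis [0.39461877 0.36271675 0.01575   ] [0.51415003 0.37482627 0.01575   ] 0.10096394963247227
along -0.08131265074372279 off -0.0001827116011051677
along 0.03877258988498225 off -0.003910880290486813
[321.2 175.1]
[320.8 211.7]
[320.4 246.5]
flange pred [320.3 265.5] halfwidth px 24.196585073435404
253 [222 226 225 171  77  41  95 161 183 169 167 176 143 155  89  38  42 187
 220 224 223]
255 [219 218 219 152 102 124 137 169 183 152 168 177 164 157 104  77  62 172
 208 212 210]
257 [150 148 152 136 110 101 110 163 184 186 178 186 179 158 112  98  90 124
 145 143 142]
259 [136 134 138 127  99  97 102 159 183 190 179 184 176 155 112 101 100 128
 146 151 156]
261 [137 136 135 128 101 101 104 150 170 177 176 174 163 144 110 102 102 127
 152 155 154]
263 [141 137 137 135 103 103 106 125 157 168 177 179 170 151 135 137 142 146
 153 155 138]
265 [142 136 141 142 178 192 198 201 205 212 218 220 220 219 212 211 208 205
 154 157 139]
267 [138 135 140 140 203 196 194 198 220 211 183 173 224 216 122 118 107 145
 154 147 141]
269 [138 136 141 138 136 141 142 176 226 225 173 176 224 214  94  94  93 140
 154 155 156]
271 [156 145 143 138 135 137 140 177 226 226 181 177 224 214  93  91  95 142
 154 154 159]
273 [160 157 138 139 139 139 141 178 226 225 182 177 225 214  92  92  95 143
 154 155 155]
```

Groove 2 checks out: flange bright line at rows 265–267, columns 302–342, against (320,265.5) predicted. Now settle over the 60 mL.

>>> {"op": "apply_moves", "data": {"deltas": [[-1,5,1,0,0.2],[-2,10,2,0,0.2],[-2.7,14,3,0,0.2],[-2.7,15,4,0,0.2],[-2.7,15,4,0,0.2],[-2.7,15,4,0,0.2],[-2.7,15,4,0,0.2],[-2.7,15,4,0,0.2]]}}

```text
time: 26.4
position: [0.4761, 0.3708, 0.2821]
tool_rot: [0.001, -0.064, 0.998, 0.0]
contact_force: [-1.2, 0.6, 0.5]
gripper_width: 0.0741
finger_force: 0.0
```

```bash
python3 to.py .4752 .3736 .087 .132
python3 - <<'E'
from h import *
d=snap('wrist','w10'); g=cv2.cvtColor(d['color'],cv2.COLOR_RGB2GRAY).astype(int)
u=np.array([np.cos(.132),np.sin(.132)]); m=np.array([.4752,.3736])
for t,z in((-.08,.01575),(0,.01575),(.043,.01575),(.043,.0315)): print(np.round(proj(d,[*(m+u*t),z]),1))
cx=int(proj(d,[*m,.01575])[0])
for r in list(range(130,250,15))+list(range(256,280,2)): print(r,cx-42,g[r,cx-42:cx+43:3])
E
```

```text
delta cm [ 0.07  0.28 19.51] roll -0.003 | t 26.4 pos [0.4761 0.3708 0.2821] phi 0.129 w 0.0741 F [-1.2  0.6  0.5] ff 0.0
[322.5 109. ]
[322.7 206.1]
[322.8 253.4]
[322.9 259.5]
130 280 [158 158 159 141 138 136 138 126 133 142 126 129 109 117 117 100 126 127
 117 101  93  96  97  97  98  98  97  97  96]
145 280 [157 158 158 146 139 140 140 130 131 143 127 118 118 119 119 116 114 126
 116 102  92  96  95  96  96  96  96  96  96]
160 280 [156 156 159 155 139 137 137 134  97  90  97 101 102 102 100 100  98  91
  81  74  86  95  97  99 137 150 148  96  97]
175 280 [158 156 157 156 140 139 139 137 127 128 130 135 135 136 136 136 132 126
 115 103  88  96 145 157 157 157 156 155 155]
190 280 [156 156 156 154 141 140 140 139 125 133 130 135 136 136 135 136 132 126
 115 103  90  97 155 157 157 157 157 158 159]
205 280 [154 156 155 153 138 138 138 137 124 135 128 133 135 136 136 135 132 126
 116 103  87  95 151 155 157 156 156 156 157]
220 280 [158 157 157 156 138 137 138 138 121 134 128 133 135 135 136 135 132 126
 115 103  88  96 151 154 155 155 156 155 156]
235 280 [157 156 155 155 143 136 
[... 917 characters left out ...]
166 169 129 166 168
 165  98 141 158 158 158 157 157 155 155 140]
270 280 [149 155 154 154 153 154 154 136 137 138 162 168 166 165 168 119 166 168
 165  99 109 156 158 157 145 137  84  76  34]
272 280 [ 65 123 148 153 153 154 152 136 137 137 163 167 166 166 168 117 142 168
 164  98  90 137 106  78  52  21  19  25  29]
274 280 [ 33  24  65 122 148 153 150 136 136 137 163 167 166 165 167 114 153 168
 164  59  38  26  23  22  19  24  37  45  86]
276 280 [ 34  31  27  20  63  77  78 117 119 120 157 167 166 166 167 115 154 168
 164  39  26  30  33  38  77  88 131 143 157]
278 280 [ 20  17  14  17  17  16  18  22  21  26 144 168 166 166 168 129 154 168
 167  49  54  89 107 145 153 156 157 158 157]
```

The barrel edges stay at columns 303/340 down the rows, so the yaw is right. The flange is at about row 257, so I'll shift 2 mm toward the robot.

>>> {"op": "apply_moves", "data": {"deltas": [[0.2,0.3,4,0,0.2],[0.2,0.3,8,0,0.2],[0.2,0.3,12,0,0.2],[0.2,0.3,16,0,0.2],[0.2,0.3,18.5,0,0.2],[0.2,0.3,19.5,0,0.2],[0.2,0.3,19.5,0,0.2],[0.2,0.3,19.5,0,0.2],[0.2,0.3,19.5,0,0.5],[0.2,0.3,19.5,0,1]]}}

```text
time: 27.45
position: [0.4737, 0.3747, 0.087]
tool_rot: [0.001, -0.065, 0.998, 0.0]
contact_force: [0.4, 0.6, -0.3]
gripper_width: 0.0626
finger_force: 0.0
```

>>> {"op": "apply_moves", "data": {"deltas": [[0,0,0,0,1],[0,0,0,0,1],[0,0,0,0,1],[0,0,0,0,1],[0,0,0,0,1]]}}

```text
time: 27.95
position: [0.4734, 0.3746, 0.0862]
tool_rot: [-0.0, -0.065, 0.998, -0.0]
contact_force: [0.6, -0.1, 1.2]
gripper_width: 0.0308
finger_force: 30.0
```

>>> {"op": "apply_moves", "data": {"deltas": [[0,0,-4,0,1],[0,0,-8,0,1],[0,0,-13,0,1],[0,0,-18,0,1],[0,0,-23,0,1],[0,0,-23,0,1],[0,0,-23,0,1]]}}

```text
time: 28.65
position: [0.4735, 0.3747, 0.317]
tool_rot: [0.001, -0.065, 0.998, 0.0]
contact_force: [-0.3, -0.5, -0.8]
gripper_width: 0.0309
finger_force: 30.0
```

```bash
python3 to.py .449 -.3967 .29 .010
```

```text
delta cm [ 12.45 -76.17   2.61] roll 0.12 | t 28.65 pos [0.4735 0.3747 0.317 ] phi 0.13 w 0.0309 F [-0.3 -0.5 -0.8] ff 29.996615946292877
```

>>> {"op": "apply_moves", "data": {"deltas": [[0.7,-4.5,0,0.01,1],[1.5,-9,0,0.02,1],[2.2,-13.5,0,0.03,1],[2.9,-18,0,0.04,1],[3.7,-22.5,0,0.05,1],[4.4,-27,0,0.06,1],[5.1,-31.5,0,0.07,1],[5.9,-36,0,0.08,1],[6.6,-40.5,0,0.09,1],[7.4,-45,0,0.1,1]]}}

```text
time: 29.65
position: [0.4577, -0.083, 0.3143]
tool_rot: [-0.001, -0.015, 1.0, 0.0]
contact_force: [1.4, -0.3, -1.3]
gripper_width: 0.0306
finger_force: 30.0
```

```bash
python3 to.py .449 -.3967 .29 .010
```

```text
delta cm [  1.81 -31.34   2.41] roll 0.02 | t 29.65 pos [ 0.4577 -0.083   0.3143] phi 0.03 w 0.0306 F [ 1.4 -0.3 -1.3] ff 29.996532797813416
```

>>> {"op": "apply_moves", "data": {"deltas": [[0.3,-4.5,0,0,1],[0.6,-9,0,0.01,1],[0.8,-13.5,0,0.01,1],[1,-18,0,0.01,1],[1.3,-22.5,0,0.02,1],[1.6,-27,1,0.02,1],[1.8,-30,2,0.02,1],[1.8,-31.3,2.4,0.02,1],[1.8,-31.3,2.4,0.02,1],[1.8,-31.3,2.4,0.02,1]]}}

```text
time: 30.65
position: [0.45, -0.3938, 0.2916]
tool_rot: [-0.0, -0.005, 1.0, 0.001]
contact_force: [-0.4, -0.0, -0.4]
gripper_width: 0.0306
finger_force: 30.0
```

>>> {"op": "apply_moves", "data": {"deltas": [[0,0,0,0,1],[0,0,0,0,1],[0,0,0,0,1]]}}

```text
time: 30.95
position: [0.4502, -0.3939, 0.2927]
tool_rot: [0.0, -0.006, 1.0, -0.0]
contact_force: [0.8, 0.3, -0.3]
gripper_width: 0.0309
finger_force: 30.0
```

```bash
python3 to.py .449 -.3967 .17 .010
```

```text
delta cm [ 0.13 -0.27 12.27] roll 0.001 | t 30.95 pos [ 0.4502 -0.3939  0.2927] phi 0.011 w 0.0309 F [ 0.8  0.3 -0.3] ff 29.99556988477707
```

>>> {"op": "apply_moves", "data": {"deltas": [[0.1,-0.3,2,0,1],[0.1,-0.3,4,0,1],[0.1,-0.3,6,0,1],[0.1,-0.3,8,0,1],[0.1,-0.3,10,0,1],[0.1,-0.3,11,0,1],[0.1,-0.3,11.7,0,1],[0.1,-0.3,12.2,0,1],[0.1,-0.3,12.2,0,1],[0.1,-0.3,12.2,0,1]]}}

```text
time: 31.95
position: [0.4491, -0.3978, 0.1709]
tool_rot: [0.0, -0.005, 1.0, -0.0]
contact_force: [-0.4, 0.4, -1.0]
gripper_width: 0.0306
finger_force: 30.0
```

>>> {"op": "apply_moves", "data": {"deltas": [[0,0,0,0,0.6],[0,0,0,0,0.54],[0,0,0,0,0.54],[0,0,0,0,0.54]]}}

```text
time: 32.35
position: [0.449, -0.3977, 0.1704]
tool_rot: [0.0, -0.005, 1.0, -0.0]
contact_force: [0.4, -0.3, -1.1]
gripper_width: 0.0422
finger_force: 0.0
```

>>> {"op": "apply_moves", "data": {"deltas": [[0,0,-2,0,0.54],[0,0,-5,0,0.54],[0,0,-9,0,0.54],[-2,2,-14,0,0.3],[-5,4,-18,0,0],[-8,6,-22,0,0],[-8,6,-23,0,0],[-8,6,-23,0,0],[-8,6,-23,0,0],[-8,6,-23,0,0]]}}

```text
time: 33.35
position: [0.5278, -0.3372, 0.3986]
tool_rot: [-0.001, -0.005, 1.0, 0.001]
contact_force: [-0.1, -0.1, -0.1]
gripper_width: 0.0915
finger_force: 0.0
```

```bash
python3 to.py .449 -.3967 .17 .010
python3 - <<'E'
from h import *
d=snap('wrist','w11'); snap('side','side1'); g=cv2.cvtColor(d['color'],cv2.COLOR_RGB2GRAY).astype(int)
# flange top edge: bright thin line across; report measured line centre per syringe
for n,y,r in((10,-.217,.00825),(20,-.2768,.0105),(30,-.3367,.01275),(60,-.3967,.01575)):
    z=.077+2.414*r; c,row=proj(d,(.492,y,z)); rail=proj(d,(.486,y,.095))[1]; hw=(proj(d,(.492,y+r+.007,z))[0]-c)
    c0=int(round(c)); h=int(hw); side=np.r_[c0-h+1:c0-int(.75*h),c0+int(.75*h):c0+h]
    R=range(int(row)-12,int(row)+13); prof=np.array([g[k,side].mean() for k in R])
    k=R[int(np.argmax(prof-cv2.blur(prof.reshape(-1,1),(1,9)).ravel()))]
    print(n,'pred',round(c,1),round(row,1),'rail back row',round(rail,1),'line row',k,'profile',prof.round().astype(int))
    for t in(-.03,.0,.03):
        q=proj(d,(.449+t,y,.077+1.414*r)); rr=int(q[1]); print('   bar',round(q[0],1),rr,g[rr,int(q[0])-30:int(q[0])+31:3])
E
```

```text
delta cm [ 7.9  -5.9  22.86] roll -0.0 | t 33.35 pos [ 0.5278 -0.3372  0.3986] phi 0.01 w 0.0915 F [-0.1 -0.1 -0.1] ff 0.0
10 pred 450.4 162.1 rail back row 155.3 line row 162 profile [ 24  24  25  35  73 116 127 129 128 120 120 153 171 157 137 132 133 134
 135 136 136 136 136 137 137]
   bar 455.6 78 [119 118 118 118 104  21  16  64 100 130 120 119 112  73  14  14  15  91
 108 116 116]
   bar 452.3 113 [112 105  82  90 128 136 142 117 124 144 147 147 140 109  85  80  84  85
  84  83  84]
   bar 449.1 146 [187 187 186 186 152  61  22  54 125 159 153 162 153  74  26  25  57 175
 180 181 181]
20 pred 386.2 162.2 rail back row 154.7 line row 162 profile [ 68  69  71  75  89 109 120 122 117 104 105 137 177 175 142 127 125 125
 128 130 132 131 131 132 133]
   bar 388.9 77 [ 92  92  92  86  51  11  52  96 114 147 124 123 118 102  48  12  50 100
 121 121 122]
   bar 387.0 112 [ 65  67  67  68  66  65  96 134 159 166 151 166 159 129  87  86 117 112
 141 177 163]
   bar 385.2 146 [170 185 188 182 134  23  38 105 156 165 153 165 161 117  43  24 138 178
 188 188 188]
30 pred 320.1 162.3 rail ba
[... 222 characters left out ...]
 85
  94  93  93]
   bar 320.5 112 [183 156  82 129 125 118 144 159 166 157 162 159 160 146 105  67  64  66
  65  92  94]
   bar 320.2 146 [195 194 194 163 104  31  99 156 165 166 166 166 159 143  81  21 132 167
 172 160 162]
60 pred 251.6 162.7 rail back row 153.5 line row 162 profile [147 147 144 136 130 119 103  96  91  87 107 156 181 158 112  94  94  94
  94  94  94  94  94  94  93]
   bar 251.3 75 [188 188 187 132 117 136 164 167 167 167 156 164 157 147 127  70  51 159
 185 185 185]
   bar 252.6 111 [125 121 121 124 134 157 163 167 167 167 153 164 158 147 132  93  68  66
  66  64  65]
   bar 253.8 146 [204 205 205 199 142 113 154 165 165 166 155 164 159 148 134  75  44 115
 198 198 197]
```

All four flange lines are within 1 px of prediction, just behind the rear rail. The barrels are centred in both notches and the gripper is clear.

>>> {"op": "apply_moves", "data": {"deltas": [[0,0,0,0,0],[0,0,0,0,0],[0,0,0,0,0],[0,0,0,0,0],[0,0,0,0,0]]}}

```text
time: 33.95
position: [0.5283, -0.3368, 0.4002]
tool_rot: [0.0, -0.005, 1.0, -0.0]
contact_force: [-0.2, -1.6, -0.1]
gripper_width: 0.0927
finger_force: 0.0
```

```bash
python3 -c "
from h import *
print(ticket.sign_off())"
```

```text
the job is handed in; nothing more can be done
None
```

All four syringes are in the pump and released, 60 mL by the motor, then 30, 20 and 10 mL by the steel rod, each flange just behind the rear rail; I handed the job in at about 34 s (no verdict was returned).

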